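Mount the line winder under its star knob

ROBOT

A 6-joint arm with a two-finger parallel gripper is mounted at the origin on the work surface. World frame = base frame: x ahead of the robot, y to its left, z up, the work surface at z = 0. Lengths are in m, angles in rad, forces in N, time in s.
With the tool pointing down it reaches from about 0.3 to 0.775 m from the base axis. Payload 14.6 kg.
Tool frame: the origin (TCP) lies midway between the tips of the shut fingers; the grasp point (between the pads) lies 19 mm behind it (arm.grasp_offset is the z of the grasp point in the tool frame, in m); z points along the fingers, y is the line along which they close (so a half turn about z gives the same grasp; the last joint's range is limited). The gripper opens to 94 mm and grips with 3 to 60 N. Pads are 16 mm wide; open, the fingers measure 119 mm over their backs; the gripper's body (75 mm by 177 mm) begins 78 mm behind the grasp point.
Start: joints at [1.146, 0.3, 1.521, -0, 1.321, -0.067], TCP at [0.193, 0.515, 0.205] pointing down, gripper open.
Joint ranges: [-3.03, 3.03], [-0.79, 2.21], [0.23, 2.52], [-1.04, 4.18], [0, 3.07], [-2.55, 2.55]. Speed limits (rad/s): [2.22, 2.22, 2.57, 3.14, 3.14, 3.14].

INTERFACE

Orientations are given as a unit quaternion [w, x, y, z].
In Python, from plant import arm, imaging gives the robot as it stands.
- The arm moves only by the tool arm_command, never from a script. Its argument "commands" is one flat list of numbers, 5 for each row, row after row: the shift along the tool's x, y, z in m, then the turn about the tool's z in rad, then the closure, from 0 (fully open) to 1 (shut). In form: [dx, dy, dz, spin, jaw, dx, dy, dz, spin, jaw, ...]. A call has 1 to 5 rows; each row shifts and turns the commanded pose from where the row before left it, along the tool's axes as they then stand; what a row does not reach is not made up. A row lasts 1/8 s, in which the tool goes at most 62.5 mm and 10.7 degrees, less where a joint would pass 70% of its speed; a pose out of reach is approached as far as the arm can. A call with a gripper value outside its range is refused whole. The fingers move at their own pace and stop on an object; "grip_force" is the grip in N (left out, the last holds). Time passes only in rows, so rows that do not move let the fingers close. It gives the time, the measured TCP pose, the force, the opening and the grip force at its end, in the units of the state.
- arm.observe(): the state, without advancing time (a new reading comes with each control period).
- imaging.camera(name): name is "scene" or "side" or "wrist"; returns a dict with "frame" (384x512x3 uint8, red, green, blue), "fx", "fy", "cx", "cy" (pixels), "pose" (4x4, takes a point from camera to world coordinates). Camera axes: x right, y down, z forward; pixel columns grow to the right and rows downward; lengths in m; the calibration is good to about 2 mm. A picture is of the moment at which its call begins. There is no depth.
- arm.finish_job(): hands the job in; it is judged then, once.
The state is a dict: "clock": time; "joints": joint angles; "qvel": joint speeds; "joint_efforts": joint torques, N m; "tool_pos": TCP position; "orientation": TCP orientation; "force": force on the tool from outside, world axes, zero at the start; "ft_torque": the same for the moment, N m; "grip_width": opening from 0.0 (shut) to 1.0 (fully open); "gripper_force": force on a finger pad.
Only numpy, scipy, OpenCV 4.12 (cv2) and the standard library are available. Lean on these libraries where they do the work, as an engineer would, in place of code of your own. Each camera call takes 0.05 s, during which the arm holds its last target. There are 200 camera calls.

TASK

Slide the slotted foot of the yellow line winder into the grey bed, under the raised star knob, until the slot is home against the stud. Then start the knob as one should with a coarse thread: with only light downward pressure turn it backwards (anticlockwise) until you feel it click down into the thread, and then clockwise until it holds the foot firmly, hand-tight but not forced. Let go, and leave the other things on the bench where they are.

Things in the scene. Friction and masses are not known exactly. Their poses are not given: they have to be found in the camera images.
- stand: Grey cast bed screwed to the bench, 98 x 235 mm, its upper face 12 mm above the bench (local x -49..49, y -170..65). Origin: on the stud's axis at bench level; z up. The winder goes in along the bed's +y. Two ribs along y (9 mm high, inner faces at x = -35 and 35, from y = -110 to 40) guide the foot.
- stud: Upright steel stud of the bed, on the axis of the stand's origin; origin on the bench. Plain shank 24 mm in diameter up to 24 mm height, above it the coarse right-hand thread (two starts, 14 mm a turn, so two click places a turn), hidden in the knob, and a thin pin that keeps the knob from being lost (top 70 mm high). Nothing shows where the thread starts.
- winder: Yellow line winder on an aluminium foot, about 0.42 kg. Foot 60 mm wide (x), 8 mm thick, y -160..22, with a 28 mm wide slot open to +y whose bottom is at y = -12.5. Origin: foot's underside, at the place of the stud's axis when home (then it lies on the stand's origin, 12 mm up, axes parallel). Upright post 16 mm (x) by 30 mm (y) at y = -125, top 118 mm; drum on its +x side, crank on its -x side, both below 75 mm.
- winder_grip (a point): Where to grip the winder's post from above: in the post, at y = -120 of the winder (over its centre of mass), 104 mm above the foot's underside, 14 mm below the post's top. The post is 16 mm thick along x (fingers close along the winder's x). Axes as the winder.
- washer: Brass washer under the knob, 41 mm in diameter, 3 mm thick, rides up and down with the knob but does not turn. Origin: its underside. About 27 to 31 mm above the bench at the start (knob riding on top of the thread); it drops 7 mm to about 24 mm at the click (all the way only when turned some 0.15 rad past the edge); 20 mm when it lies on the foot.
- knob_grip (a point): On the knob's axis, at the height to grip it: 26 mm above the washer's underside. Black star knob, six round lobes 60 deg apart, 60 mm across opposite lobes, from 12 to 34 mm above the washer's underside (skirt 35 mm wide below that), white dot on the lobe along its own +x. Axes turn with the knob.
- knob (a joint): Turn of the star knob in rad, seen from above: grows clockwise (forwards, tightening), falls anticlockwise (backwards). Starts within 0.25 of 0, riding on top of the thread; the click comes 0.35 to 1.7 rad backwards of the start, the knob climbing 2.2 mm a rad up to it. From the click about 1.9 rad forwards until the washer meets the foot, 0.2 rad of play, then it tightens: firm 0.4 to 0.8 rad after meeting the foot, forced beyond 1.2.
- lantern_base: Dented copper lantern base, round, 104 mm wide, 66 mm high; origin at the centre of its underside. Not part of the job.
- squid_lure: Grey rubber squid lure lying on the bench, about 110 mm long, 22 mm high; origin under its middle. Not part of the job.
- reel_seat: Aluminium reel seat, a tube 110 mm long and 27 mm thick lying on the bench; origin under its middle. Not part of the job.
- line_spool: White spool with blue-green line, 66 mm wide, 32 mm high; origin at the centre of its underside. Not part of the job.
- swivel_jar: Glass jar with a metal lid, 48 mm wide, 62 mm high; origin at the centre of its underside. Not part of the job.
- driver: Screwdriver lying on the bench; origin under its middle. Not part of the job.
There are look-alikes about, which are no part of the job. Several things look just like the winder: the one meant starts farthest to the robot's left.

How it is judged:
On the way, in this order (a step that is already met when the one before it is completed fails the run):
1. The winder's foot lies flat in the bed under the knob, its slot home against the stud (within 6 mm) (horizontal distance between winder and stand below 0.006 m and z of winder in the frame of stand below 0.0145 m and angle between the y axis of winder and the y axis of stand, either way round below 0.12 rad), for 0.2 s.
2. Turned backwards, the knob has clicked down into the thread (value of joint knob below -0.3 rad and z of washer in the frame of stand below 0.0265 m), for 0.1 s.
At the end, for the whole second after the job is handed in: The winder's foot lies flat in the bed, home within 6 mm of the stud's axis and straight within 7 degrees, and the knob's washer clamps it with more than 4 N after the knob is let go; everything is at rest (all of step 1 and z of washer in the frame of stand below 0.0215 m and contact force between washer and winder above 4 N and linear speed of winder below 0.01 m/s); the robot touches nothing.
It fails at once if Knob pressed down with more than 20 N while it still rides on top of the thread (z of washer in the frame of stand above 0.0265 m and contact force between washer and stud above 20 N).
It fails at once if Knob turned forwards while still riding on top of the thread (it would cross) (value of joint knob above 0.6 rad and z of washer in the frame of stand above 0.0265 m).
It fails at once if Knob forced: it squeezes the foot with more than 100 N (contact force between washer and winder above 100 N).
It fails at once if Winder rammed against the stud with more than 40 N (contact force between winder and stud above 40 N).
It fails at once if A bystander pushed more than 30 mm from its place (distance of any of lantern_base, squid_lure, reel_seat, line_spool, swivel_jar, driver from where it was at the start of the episode above 0.03 m).
It also fails if it takes over 72 s, if anything falls off the work surface, if the arm or the gripper's body presses on something with over 40 N, if the wrist force passes 120 N, or if a joint passes its speed limit or range.

## Working session

There is one attempt and no reset: what is moved stays moved. The work goes in short steps, Python scripts to look and compute and a tool call to move; the robot and the scene stay as the last step left them, time stands still between calls to the robot, and variables do not carry over. Pictures are saved under pics/ and viewed, at most 10 in all, crops included, and the job is handed in when it is done.

Besides the shell and the picture viewer there is one more tool, called after "Request:" as name(argument=value, ...) on one line, values as JSON. arm_command: Moves the arm, as the interface text tells. Its arguments: {"type":"object","properties":{"commands":{"type":"array"},"grip_force":{"type":"number"}},"required":["commands"]}

```bash
ls; mkdir -p pics; python3 - <<'E'
from plant import arm, imaging
import cv2, numpy as np
s=arm.observe(); print({k:np.round(v,3).tolist() for k,v in s.items()}, arm.grasp_offset)
a=[]
for n in ("scene","side"):
    c=imaging.camera(n); cv2.imwrite(f"pics/{n}0.png",c["frame"][:,:,::-1]); np.savez(f"{n}0.npz",**c)
    print(n,c["fx"],c["cx"],c["cy"],np.round(c["pose"],3).tolist())
E
```

```text
pics
{'clock': 0.0, 'joints': [1.146, 0.3, 1.522, -0.0, 1.321, -0.067], 'qvel': [-0.001, 0.0, 0.001, -0.0, 0.0, 0.0], 'joint_efforts': [-0.002, -53.18, -35.275, 0.071, 0.024, -0.0], 'tool_pos': [0.193, 0.515, 0.205], 'orientation': [-0.0, 0.178, 0.984, -0.001], 'force': [-0.436, 0.017, -0.256], 'ft_torque': [-0.004, 0.027, 0.028], 'gripper_force': 0.0, 'grip_width': 1.0} -0.0188
scene 368.2066176436648 257.9792936464505 190.90580933097158 [[0.183, 0.693, -0.697, 1.379], [0.983, -0.133, 0.126, -0.223], [-0.005, -0.708, -0.706, 1.009], [0.0, 0.0, 0.0, 1.0]]
side 434.3283352572779 257.8727910493845 195.28635759948753 [[0.982, -0.131, 0.137, 0.252], [-0.189, -0.734, 0.653, -1.106], [0.015, -0.667, -0.745, 1.292], [0.0, 0.0, 0.0, 1.0]]
```

```bash
python3 -c "
import cv2
for n in ('scene','side'):
    i=cv2.imread(f'pics/{n}0.png'); cv2.imwrite(f'pics/{n}0b.png',cv2.resize(i,(800,600),interpolation=cv2.INTER_CUBIC))"
```

```text
(no output)
```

View pics/scene0b.png

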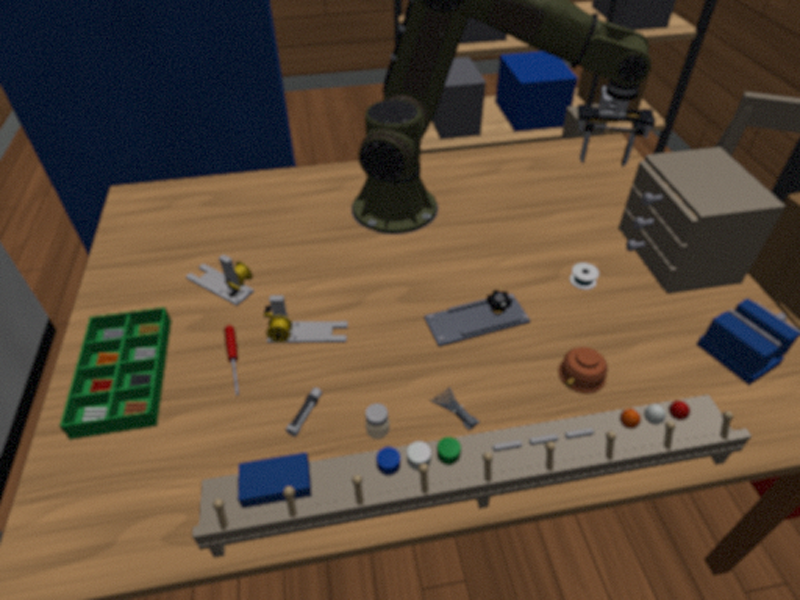

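View pics/side0b.png

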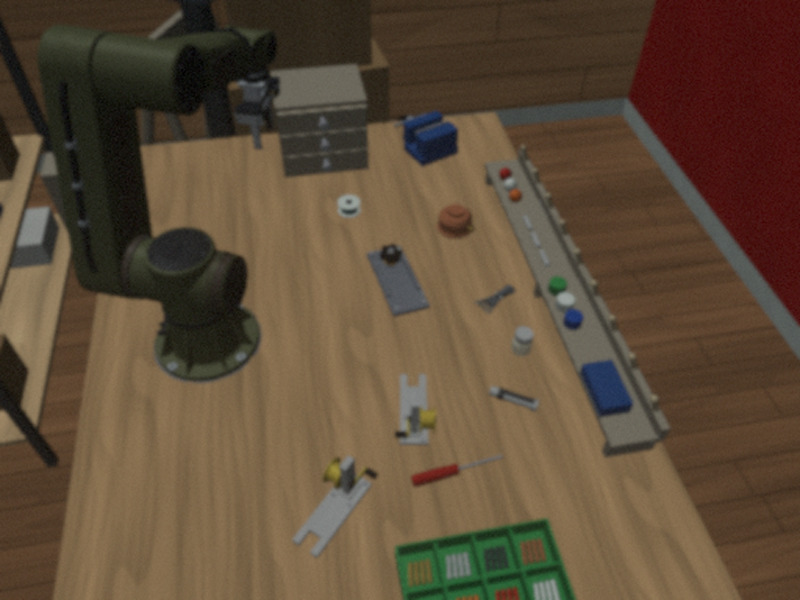

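The scene view (800x600) shows the two winders at (305,325) and (222,280). Scene right is +y, so the one at (305,325) is farthest left, with its slot end near (347,332). The bed runs from (430,335) to (525,310), with the knob at (500,300). The side view agrees: winder (413,410), knob (391,253).

```bash
cat > h.py <<'E'
import numpy as np, cv2
def ray(c,u,v):
    P=np.array(c["pose"]); d=P[:3,:3]@np.array([(u-c["cx"])/c["fx"],(v-c["cy"])/c["fy"],1]); return P[:3,3],d/np.linalg.norm(d)
def plane(c,u,v,z):
    o,d=ray(c,u,v); return o+d*(z-o[2])/d[2]
def cross(c1,p1,c2,p2):
    o,d=ray(c1,*p1); q,e=ray(c2,*p2)
    t=np.linalg.lstsq(np.c_[d,-e],q-o,rcond=None)[0]; a,b=o+t[0]*d,q+t[1]*e
    return (a+b)/2,np.linalg.norm(a-b)
def proj(c,p):
    P=np.array(c["pose"]); q=P[:3,:3].T@(np.asarray(p)-P[:3,3]); return q[0]/q[2]*c["fx"]+c["cx"],q[1]/q[2]*c["fy"]+c["cy"]
def local(p,yaw): # world yaw of the local y axis
    y=np.array([np.cos(yaw),np.sin(yaw)]); return y
E
python3 - <<'E'
from h import *
k=1.5625
S=np.load("scene0.npz");D=np.load("side0.npz")
for n,c,l in (("scene",S,dict(tipA=(346,323,.008),tipB=(347,342,.008),rearB=(268,341,.008),bed1=(426,318,.012),bed2=(441,343,.012),bed3=(528,318,.012),knob=(500,297,.06))),
 ("side",D,dict(tipA=(402,375,.008),tipB=(426,376,.008),rearA=(398,444,.008),rearB=(428,444,.008),bed1=(393,313,.012),bed2=(428,303,.012),bed3=(369,253,.012),knob=(391,248,.06)))):
    for a,(u,v,z) in l.items(): print(n,a,plane(c,u/k,v/k,z).round(3))
print(cross(S,(278/k,300/k),D,(413/k,425/k)))
E
```

```text
scene tipA [ 0.447 -0.193  0.008]
scene tipB [ 0.506 -0.197  0.008]
scene rearB [ 0.469 -0.375  0.008]
scene bed1 [ 0.47  -0.005  0.012]
scene bed2 [0.553 0.013 0.012]
scene bed3 [0.516 0.233 0.012]
scene knob [0.481 0.169 0.06 ]
side tipA [ 0.445 -0.196  0.008]
side tipB [ 0.499 -0.208  0.008]
side rearA [ 0.402 -0.373  0.008]
side rearB [ 0.465 -0.384  0.008]
side bed1 [ 0.458 -0.007  0.012]
side bed2 [0.551 0.01  0.012]
side bed3 [0.433 0.217 0.012]
side knob [0.486 0.176 0.06 ]
(array([ 0.4253716 , -0.35367906,  0.07525607]), np.float64(0.03699467165345204))
```

```bash
cat >> h.py <<'E'
def state():
    from plant import arm
    s=arm.observe(); w,x,y,z=s["orientation"]
    ty=np.array([2*(x*y-w*z),1-2*(x*x+z*z)]); return s,np.degrees(np.arctan2(ty[1],ty[0]))
def rows(p,psi,n):
    """rows (tool shift, spin) to TCP world p with tool-y heading psi in deg, shared evenly over n rows"""
    s,a=state(); d=(np.array(p)-s["tool_pos"])/n; da=(psi-a)/n
    print("t",round(s["clock"],2),"at",np.round(s["tool_pos"],4),round(a,2),"j6",round(s["joints"][5],2),"F",np.round(s["force"],1),"grip",round(s["grip_width"],3),round(s["gripper_force"],1))
    for i in range(n):
        t=np.radians(a+i*da)
        print([round(-np.sin(t)*d[0]+np.cos(t)*d[1],4),round(np.cos(t)*d[0]+np.sin(t)*d[1],4),round(-d[2],4),round(-np.radians(da),4)])
E
python3 -c "
from h import *
rows((.42,.12,.30),6,10)"
```

```text
t 0.1 at [0.1925 0.515  0.205 ] 69.5 j6 -0.07 F [-0.1 -0.1 -0.5] grip 1.001 0.0
[np.float64(-0.0351), np.float64(-0.029), np.float64(-0.0095), np.float64(0.1108)]
[np.float64(-0.0381), np.float64(-0.025), np.float64(-0.0095), np.float64(0.1108)]
[np.float64(-0.0407), np.float64(-0.0206), np.float64(-0.0095), np.float64(0.1108)]
[np.float64(-0.0427), np.float64(-0.016), np.float64(-0.0095), np.float64(0.1108)]
[np.float64(-0.0442), np.float64(-0.0111), np.float64(-0.0095), np.float64(0.1108)]
[np.float64(-0.0452), np.float64(-0.0062), np.float64(-0.0095), np.float64(0.1108)]
[np.float64(-0.0456), np.float64(-0.0012), np.float64(-0.0095), np.float64(0.1108)]
[np.float64(-0.0454), np.float64(0.0039), np.float64(-0.0095), np.float64(0.1108)]
[np.float64(-0.0447), np.float64(0.0089), np.float64(-0.0095), np.float64(0.1108)]
[np.float64(-0.0434), np.float64(0.0138), np.float64(-0.0095), np.float64(0.1108)]
```

Request:
arm_command(commands=[-0.035, -0.029, -0.01, 0.11, 0, -0.038, -0.025, -0.01, 0.11, 0, -0.041, -0.021, -0.01, 0.11, 0, -0.043, -0.016, -0.01, 0.11, 0, -0.044, -0.011, -0.01, 0.11, 0])

```text
clock: 0.72
tool_pos: [0.3071, 0.3161, 0.2556]
orientation: [-0.0, 0.44, 0.898, -0.0]
force: [0.8, 0.0, 0.5]
grip_width: 1.004
gripper_force: 0.0
```

Request:
arm_command(commands=[-0.045, -0.006, -0.009, 0.11, 0, -0.046, -0.001, -0.009, 0.11, 0, -0.045, 0.004, -0.009, 0.11, 0, -0.045, 0.009, -0.009, 0.11, 0, -0.043, 0.014, -0.009, 0.11, 0])

```text
clock: 1.35
tool_pos: [0.4227, 0.1198, 0.3006]
orientation: [-0.0, 0.667, 0.745, -0.0]
force: [0.2, 1.0, 0.7]
grip_width: 1.0
gripper_force: 0.0
```

```bash
python3 - <<'E'
from h import *
from plant import imaging
c=imaging.camera("wrist"); np.savez("w1.npz",**c); cv2.imwrite("pics/w1.png",cv2.resize(c["frame"][:,:,::-1],(800,600),interpolation=cv2.INTER_CUBIC))
print(np.round(c["pose"],3).tolist(),c["fx"])
rows((.42,-.30,.30),-12,8)
E
```

```text
[[0.994, 0.106, 0.026, 0.415], [0.11, -0.965, -0.238, 0.189], [0.0, 0.24, -0.971, 0.48], [0.0, 0.0, 0.0, 1.0]] 268.33418284493547
t 1.4 at [0.4247 0.1167 0.3015] 5.83 j6 0.08 F [ 0.  -1.5  0. ] grip 1.002 0.0
[np.float64(-0.0518), np.float64(-0.0059), np.float64(0.0002), np.float64(0.0389)]
[np.float64(-0.0519), np.float64(-0.0039), np.float64(0.0002), np.float64(0.0389)]
[np.float64(-0.0521), np.float64(-0.0018), np.float64(0.0002), np.float64(0.0389)]
[np.float64(-0.0521), np.float64(0.0002), np.float64(0.0002), np.float64(0.0389)]
[np.float64(-0.052), np.float64(0.0022), np.float64(0.0002), np.float64(0.0389)]
[np.float64(-0.0519), np.float64(0.0042), np.float64(0.0002), np.float64(0.0389)]
[np.float64(-0.0517), np.float64(0.0063), np.float64(0.0002), np.float64(0.0389)]
[np.float64(-0.0514), np.float64(0.0083), np.float64(0.0002), np.float64(0.0389)]
```

View pics/w1.png

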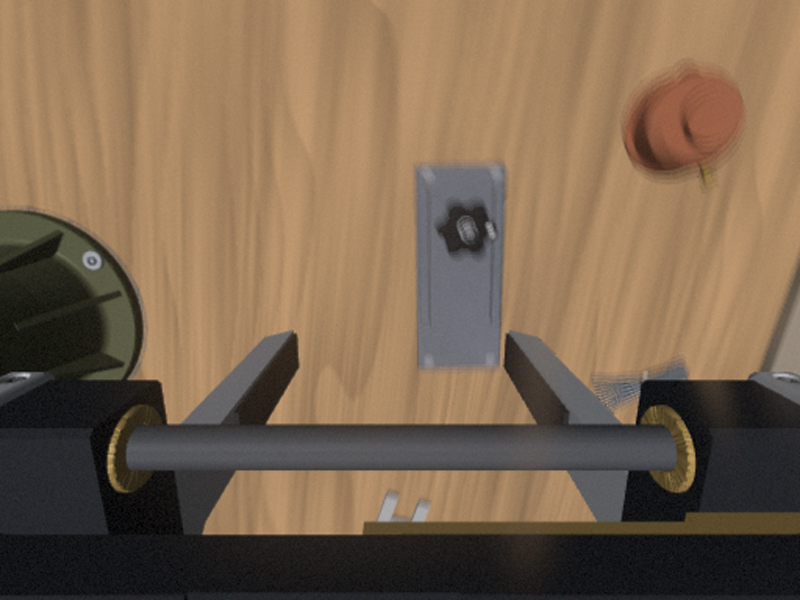

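The wrist view shows the bed corners at (416,163), (505,163), (418,367) and (499,367). The knob is at (467,229) and the white dot at (490,230), so the dot points along world +x.

Request:
arm_command(commands=[-0.054, -0.005, 0, 0.036, 0, -0.054, -0.003, 0, 0.036, 0, -0.054, -0.001, 0, 0.036, 0, -0.054, 0.001, 0, 0.035, 0, -0.054, 0.003, 0, 0.035, 0])

```text
clock: 2.02
tool_pos: [0.428, -0.1508, 0.3004]
orientation: [-0.0, 0.73, 0.683, -0.0]
force: [1.1, 0.4, -0.1]
grip_width: 1.0
gripper_force: 0.0
```

Request:
arm_command(commands=[-0.053, 0.005, 0, 0.035, 0, -0.053, 0.007, 0, 0.035, 0, -0.053, 0.009, 0, 0.035, 0, -0.052, 0.011, 0, 0.035, 0, 0, 0, 0, 0, 0])

```text
clock: 2.65
tool_pos: [0.4347, -0.365, 0.2988]
orientation: [-0.001, 0.777, 0.63, -0.0]
force: [0.5, -0.1, -0.7]
grip_width: 1.002
gripper_force: 0.0
```

```bash
python3 - <<'E'
from h import *
from plant import imaging
c=imaging.camera("wrist"); c=imaging.camera("wrist"); np.savez("w2.npz",**c); cv2.imwrite("pics/w2.png",cv2.resize(c["frame"][:,:,::-1],(800,600),interpolation=cv2.INTER_CUBIC))
rows((.43,-.36,.30),-12,1)
w=np.load("w1.npz"); k=1.5625
q=[plane(w,u/k,v/k,.012)[:2] for u,v in((416,163),(505,163),(418,367),(499,367))]
print(np.round(q,4).tolist(), plane(w,467/k,229/k,.062))
for a,b in((2,0),(3,1)): print(np.degrees(np.arctan2(*(q[b]-q[a])[::-1])),np.linalg.norm(q[b]-q[a]))
E
```

```text
t 2.75 at [ 0.4353 -0.3624  0.2999] -11.76 j6 -0.55 F [ 0.4 -0.1 -0.7] grip 0.998 0.0
[np.float64(0.0012), np.float64(-0.0057), np.float64(-0.0001), np.float64(0.0042)]
[[0.4279, 0.2218], [0.5222, 0.2321], [0.4579, -0.0101], [0.5545, 0.0005]] [0.4839704 0.1619519 0.062    ]
97.37940155029195 0.2338121588906963
97.94034109503932 0.23387037202326683
```

View pics/w2.png

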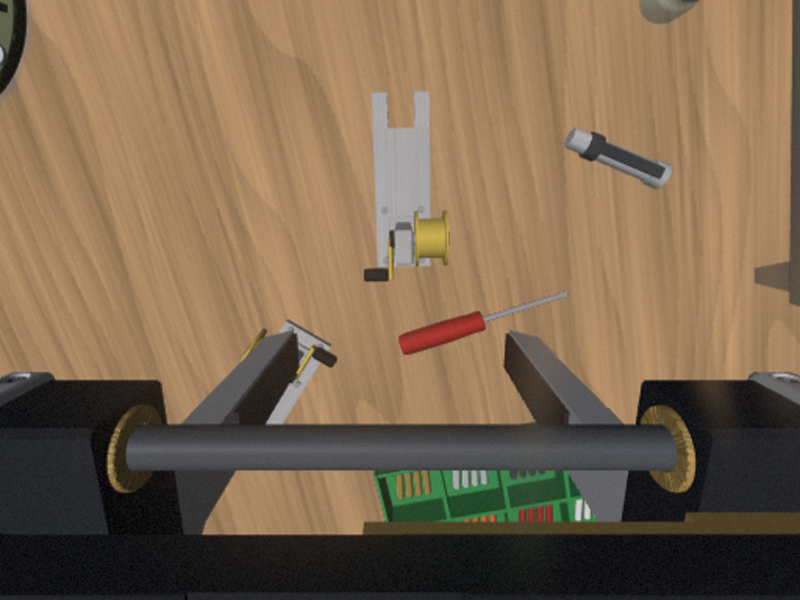

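The wrist view shows the target winder with foot tips at (372,93) and (429,92), and slot bottom at (388..415,127). The rear corners are (379,266) and (431,265), and the post top is near (403,230).

```bash
python3 - <<'E'
from h import *
w=np.load("w2.npz"); k=1.5625
P=lambda u,v,z:plane(w,u/k,v/k,z)[:2]
L,R,b1,b2,rl,rr=[P(u,v,.008) for u,v in((372,93),(429,92),(388,127),(415,127),(379,266),(430,265))]
for n,x in zip("L R b1 b2 rl rr".split(),(L,R,b1,b2,rl,rr)): print(n,x.round(4))
y=(L+R)/2-(rl+rr)/2; print(np.linalg.norm(y),np.linalg.norm(L-R),np.degrees(np.arctan2(y[1],y[0])),np.degrees(np.arctan2(*(R-L)[::-1])))
y/=np.linalg.norm(y)
o=(L+R)/2-.022*y; print("origin",o,(b1+b2)/2+.0125*y,"grip",o-.12*y)
X=np.array([y[1],-y[0]])
for dx,dy in((-.008,-.110),(.008,-.110),(.008,-.14),(-.008,-.14)):
    print("top",np.array(proj(w,[*(o+dx*X+dy*y),.118]))*k)
f=w["frame"][120:190,225:300,::-1]; cv2.imwrite("pics/crop.png",cv2.resize(f,None,fx=8,fy=8,interpolation=cv2.INTER_CUBIC))
E
```

```text
L [ 0.4403 -0.1904]
R [ 0.4981 -0.2016]
b1 [ 0.4495 -0.226 ]
b2 [ 0.4773 -0.2318]
rl [ 0.4082 -0.3685]
rr [ 0.4651 -0.3792]
0.18083256274933204 0.05889719585271619 79.62228776498048 -10.908283135857696
origin [ 0.46525317 -0.21763404] [ 0.46566933 -0.21659851] grip [ 0.44363679 -0.33567104]
top [394.76610818 230.70162766]
top [413.50964385 230.23031322]
top [414.12071979 264.99161816]
top [395.74419539 265.4422747 ]
```

View pics/crop.png

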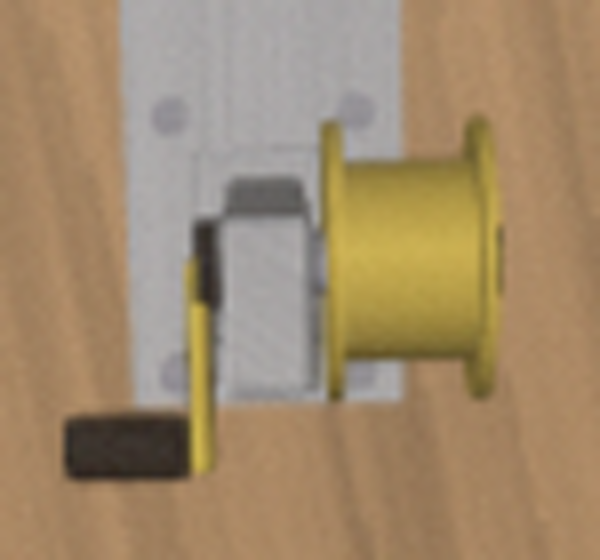

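The crop shows the post top where the estimate predicts it, so the pose is confirmed. Descending to grip.

```bash
python3 -c "
from h import *
rows((.4437,-.3355,.086),-10.6,5)"
```

```text
t 2.75 at [ 0.4353 -0.3624  0.2999] -11.76 j6 -0.55 F [ 0.4 -0.1 -0.7] grip 0.998 0.0
[np.float64(0.0056), np.float64(0.0005), np.float64(0.0428), np.float64(-0.004)]
[np.float64(0.0056), np.float64(0.0006), np.float64(0.0428), np.float64(-0.004)]
[np.float64(0.0056), np.float64(0.0006), np.float64(0.0428), np.float64(-0.004)]
[np.float64(0.0056), np.float64(0.0006), np.float64(0.0428), np.float64(-0.004)]
[np.float64(0.0056), np.float64(0.0006), np.float64(0.0428), np.float64(-0.004)]
```

Request:
arm_command(commands=[0.0105, 0.001, 0.043, -0.008, 0, 0.0105, 0.001, 0.043, -0.008, 0, 0.0075, 0.001, 0.043, -0.004, 0, 0, 0, 0.043, 0, 0, 0, 0, 0.042, 0, 0.3], grip_force=25)

```text
clock: 3.38
tool_pos: [0.4443, -0.3337, 0.0858]
orientation: [0.0, 0.769, 0.64, 0.0]
force: [0.6, -0.1, 0.1]
grip_width: 0.927
gripper_force: 0.0
```

```bash
python3 -c "
from h import *
rows((.4437,-.3355,.086),-10.6,1)"
```

```text
t 3.38 at [ 0.4443 -0.3337  0.0858] -10.48 j6 -0.53 F [ 0.6 -0.1  0.1] grip 0.927 0.0
[np.float64(-0.0019), np.float64(-0.0003), np.float64(-0.0002), np.float64(0.0021)]
```

Request:
arm_command(commands=[-0.002, 0, 0, 0, 0.7, 0, 0, 0, 0, 1, 0, 0, 0, 0, 1, 0, 0, 0, 0, 1, 0, 0, 0, 0, 1], grip_force=25)

```text
clock: 4.0
tool_pos: [0.4437, -0.3373, 0.087]
orientation: [0.0, 0.769, 0.639, 0.0]
force: [0.8, -0.2, 0.3]
grip_width: 0.397
gripper_force: 0.0
```

Request:
arm_command(commands=[0, 0, 0, 0, 1, 0, 0, 0, 0, 1, 0, 0, 0, 0, 1])

```text
clock: 4.38
tool_pos: [0.4435, -0.3371, 0.0862]
orientation: [-0.0, 0.769, 0.639, -0.0]
force: [-0.4, 0.2, -1.8]
grip_width: 0.169
gripper_force: 25.0
```

```bash
python3 -c "
from h import *
rows((.508,-.017,.131),7.5,8)"
```

```text
t 4.38 at [ 0.4435 -0.3371  0.0862] -10.6 j6 -0.53 F [-0.4  0.2 -1.8] grip 0.169 25.0
[np.float64(0.0408), np.float64(0.0006), np.float64(-0.0056), np.float64(-0.0395)]
[np.float64(0.0408), np.float64(0.0022), np.float64(-0.0056), np.float64(-0.0395)]
[np.float64(0.0406), np.float64(0.0038), np.float64(-0.0056), np.float64(-0.0395)]
[np.float64(0.0405), np.float64(0.0054), np.float64(-0.0056), np.float64(-0.0395)]
[np.float64(0.0402), np.float64(0.007), np.float64(-0.0056), np.float64(-0.0395)]
[np.float64(0.0399), np.float64(0.0086), np.float64(-0.0056), np.float64(-0.0395)]
[np.float64(0.0395), np.float64(0.0101), np.float64(-0.0056), np.float64(-0.0395)]
[np.float64(0.0391), np.float64(0.0117), np.float64(-0.0056), np.float64(-0.0395)]
```

Request:
arm_command(commands=[0, 0, -0.022, 0, 1, 0.01, 0, -0.023, 0, 1, 0.036, 0.001, 0, -0.04, 1, 0.041, 0.002, 0, -0.04, 1, 0.041, 0.004, 0, -0.04, 1])

```text
clock: 5.0
tool_pos: [0.469, -0.2101, 0.1309]
orientation: [-0.001, 0.729, 0.684, -0.0]
force: [-0.1, -0.5, -3.6]
grip_width: 0.171
gripper_force: 25.0
```

Request:
arm_command(commands=[0.04, 0.006, 0, -0.04, 1, 0.04, 0.007, 0, -0.04, 1, 0.04, 0.009, 0, -0.04, 1, 0.038, 0.01, 0, -0.04, 1, 0.028, 0.01, 0, -0.036, 1])

```text
clock: 5.62
tool_pos: [0.5091, -0.0231, 0.1309]
orientation: [-0.001, 0.659, 0.753, -0.0]
force: [1.0, -0.7, -6.0]
grip_width: 0.166
gripper_force: 25.0
```

Request:
arm_command(commands=[0, 0, 0, 0, 1, 0, 0, 0, 0, 1])

```text
clock: 5.88
tool_pos: [0.5091, -0.0251, 0.1311]
orientation: [-0.0, 0.659, 0.752, -0.0]
force: [-0.1, -0.7, -4.4]
grip_width: 0.168
gripper_force: 25.0
```

```bash
python3 - <<'E'
from h import *
from plant import imaging
c=imaging.camera("wrist"); c=imaging.camera("wrist"); np.savez("w3.npz",**c); cv2.imwrite("pics/w3.png",cv2.resize(c["frame"][:,:,::-1],(800,600),interpolation=cv2.INTER_CUBIC))
rows((.508,-.017,.131),7.5,1)
E
```

```text
t 5.97 at [ 0.5092 -0.0255  0.1313] 7.43 j6 -0.25 F [-0.3 -0.6 -4.3] grip 0.167 25.0
[np.float64(0.0086), np.float64(-0.0001), np.float64(0.0003), np.float64(-0.0012)]
```

View pics/w3.png

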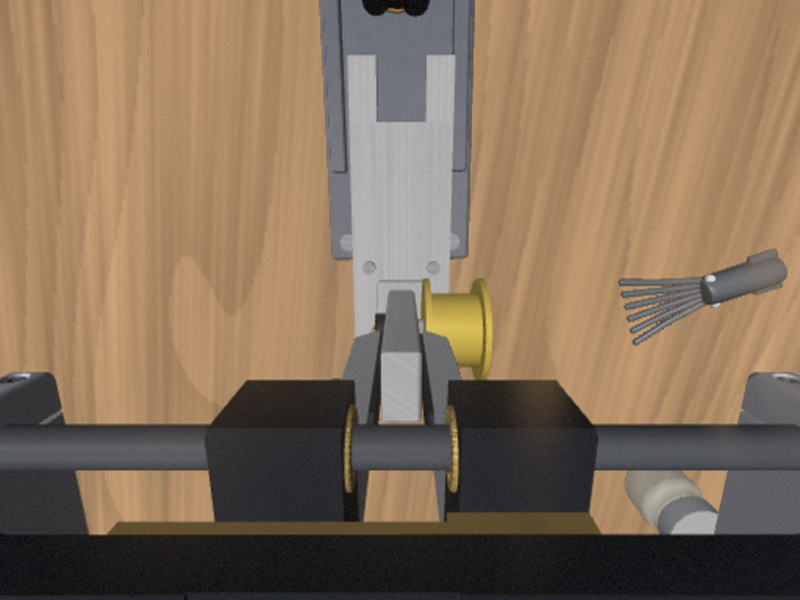

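```bash
python3 - <<'E'
from h import *
w=np.load("w3.npz"); k=1.5625
P=lambda u,v,z:plane(w,u/k,v/k,z)[:2]
ang=lambda d:np.degrees(np.arctan2(d[1],d[0]))
L,R,b1,b2,e1,e2=[P(u,v,.053) for u,v in((347,55),(455,55),(377,122),(426,122),(356,320),(450,255))]
print("foot",np.linalg.norm(L-R),ang(R-L)+90,ang(L-e1),ang(R-e2)); th=np.radians(ang(R-L)+90)
print("winder origin",(L+R)/2-.022*np.array([np.cos(th),np.sin(th)]),(b1+b2)/2+.0125*np.array([np.cos(th),np.sin(th)]))
A,B,C,D=[P(u,v,.012) for u,v in((331,258),(467,257),(320,0),(474,0))]
print("bed",A,B,C,D,np.linalg.norm(A-B),ang(B-A)+90,ang(C-A),ang(D-B))
for yaw in (97,97.7):
    y=np.array([np.cos(np.radians(yaw)),np.sin(np.radians(yaw))]); m=(A+B)/2
    print("stud",m+.17*y)
r1,r2=[P(u,v,.021) for u,v in((347,171),(453,171))]; print("rib mid",(r1+r2)/2,np.linalg.norm(r1-r2),(r1+r2)/2+.11*y)
# edges
cv2.imwrite("pics/w3c.png",cv2.resize(w["frame"][0:170,190:320,::-1],(459,600),interpolation=cv2.INTER_CUBIC))
E
```

```text
foot 0.05985663392320163 97.47039695758264 97.87919165330878 97.66948694799977
winder origin [0.49334688 0.09558985] [0.49366846 0.09544329]
bed [ 0.45629018 -0.00766276] [0.55291703 0.00575375] [0.43475309 0.15325866] [0.53014338 0.16576277] 0.09755384472803813 97.9049021437095 97.62294217959331 98.10035088143219
stud [0.48388582 0.16777834]
stud [0.48182595 0.16751264]
rib mid [0.49767964 0.05772004] 0.07024413784795382 [0.48294116 0.16672819]
```

View pics/w3c.png

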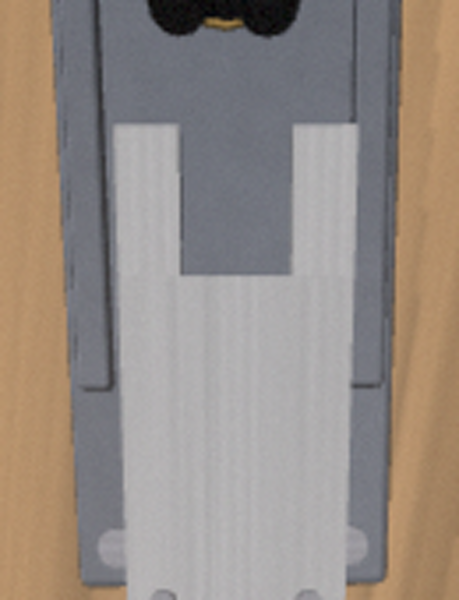

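Request:
arm_command(commands=[0, -0.001, 0.015, -0.004, 1, 0, 0, 0.014, 0, 1, 0, 0, 0.002, 0, 1, 0, 0, 0.001, 0, 1, 0, 0, 0, 0, 1])

```text
clock: 6.6
tool_pos: [0.5086, -0.0249, 0.0997]
orientation: [0.0, 0.658, 0.753, 0.0]
force: [-0.4, 0.2, -4.6]
grip_width: 0.168
gripper_force: 25.0
```

Request:
arm_command(commands=[0.01, 0, 0, 0, 1, 0.015, 0, 0, 0, 1, 0.015, 0, 0, 0, 1, 0.01, 0, 0, 0, 1, 0.005, 0, 0, 0, 1])

```text
clock: 7.22
tool_pos: [0.5009, 0.0305, 0.0995]
orientation: [0.0, 0.657, 0.753, 0.0]
force: [0.2, 0.3, -5.7]
grip_width: 0.171
gripper_force: 25.0
```

```bash
python3 -c "
from h import *
rows((.50,.0465,.099),7.8,1); print(state()[0]['ft_torque'])"
```

```text
t 7.22 at [0.5009 0.0305 0.0995] 7.78 j6 -0.15 F [ 0.2  0.3 -5.7] grip 0.171 25.0
[np.float64(0.016), np.float64(0.0013), np.float64(0.0005), np.float64(-0.0003)]
[-0.09730097  0.06906516  0.0001524 ]
```

Request:
arm_command(commands=[0.006, 0, 0, 0, 1, 0.005, 0, 0, 0, 1, 0.002, 0, 0, 0, 1, 0.001, 0, 0, 0, 1, 0.001, 0, 0, 0, 1])

```text
clock: 7.85
tool_pos: [0.499, 0.0444, 0.0994]
orientation: [-0.0, 0.658, 0.753, -0.0]
force: [-0.0, -0.5, -5.1]
grip_width: 0.168
gripper_force: 25.0
```

Request:
arm_command(commands=[0.0005, 0, 0, 0, 1, 0.0005, 0, 0, 0, 1])

```text
clock: 8.1
tool_pos: [0.4989, 0.0455, 0.0994]
orientation: [-0.0, 0.658, 0.753, -0.0]
force: [-0.8, -0.2, -5.7]
grip_width: 0.169
gripper_force: 25.0
```

Near the expected home position, with no contact yet. Creeping forward.

Request:
arm_command(commands=[0.0005, 0, 0, 0, 1, 0.0005, 0, 0, 0, 1, 0.0005, 0, 0, 0, 1])

```text
clock: 8.48
tool_pos: [0.4989, 0.0465, 0.0997]
orientation: [0.001, 0.658, 0.753, -0.0]
force: [-0.2, -6.9, -1.0]
grip_width: 0.17
gripper_force: 25.0
```

Request:
arm_command(commands=[0.0005, 0, 0, 0, 1, 0.0005, 0, 0, 0, 1])

```text
clock: 8.72
tool_pos: [0.4989, 0.0473, 0.0999]
orientation: [0.001, 0.658, 0.753, -0.0]
force: [-0.2, -6.1, -0.7]
grip_width: 0.167
gripper_force: 25.0
```

Request:
arm_command(commands=[-0.001, 0, 0, 0, 1, 0, 0, 0.001, 0, 1, 0, 0, 0.0005, 0, 1, 0, 0, 0, 0, 1])

```text
clock: 9.22
tool_pos: [0.4991, 0.0466, 0.0985]
orientation: [0.001, 0.658, 0.753, 0.0]
force: [-0.1, -6.1, 2.3]
grip_width: 0.171
gripper_force: 25.0
```

Request:
arm_command(commands=[0, 0, 0, 0, 0.8, 0, 0, 0, 0, 0.6, 0, 0, 0, 0, 0.5, 0, 0, -0.02, 0, 0.4, 0, 0, -0.05, 0, 0])

```text
clock: 9.85
tool_pos: [0.4976, 0.0471, 0.1672]
orientation: [-0.002, 0.658, 0.753, -0.001]
force: [0.5, -0.3, 0.4]
grip_width: 0.589
gripper_force: 0.0
```

Request:
arm_command(commands=[0.02, -0.004, -0.055, 0, 0, 0.03, -0.004, -0.01, 0, 0, 0.006, -0.002, 0, 0, 0, 0, 0, 0, 0, 0, 0, 0, 0, 0, 0])

```text
clock: 10.48
tool_pos: [0.4812, 0.1005, 0.2321]
orientation: [-0.0, 0.658, 0.753, -0.001]
force: [0.1, -0.4, -0.0]
grip_width: 0.995
gripper_force: 0.0
```

```bash
python3 - <<'E'
from h import *
from plant import imaging
c=imaging.camera("wrist"); c=imaging.camera("wrist"); np.savez("w4.npz",**c); cv2.imwrite("pics/w4.png",cv2.resize(c["frame"][30:300,120:400,::-1],(622,600),interpolation=cv2.INTER_CUBIC))
rows((.48,.10,.23),7.8,1)
E
```

```text
t 10.57 at [0.4813 0.1005 0.2324] 7.69 j6 -0.0 F [ 0.5 -0.   0.4] grip 1.0 0.0
[np.float64(-0.0003), np.float64(-0.0013), np.float64(0.0024), np.float64(-0.002)]
```

View pics/w4.png

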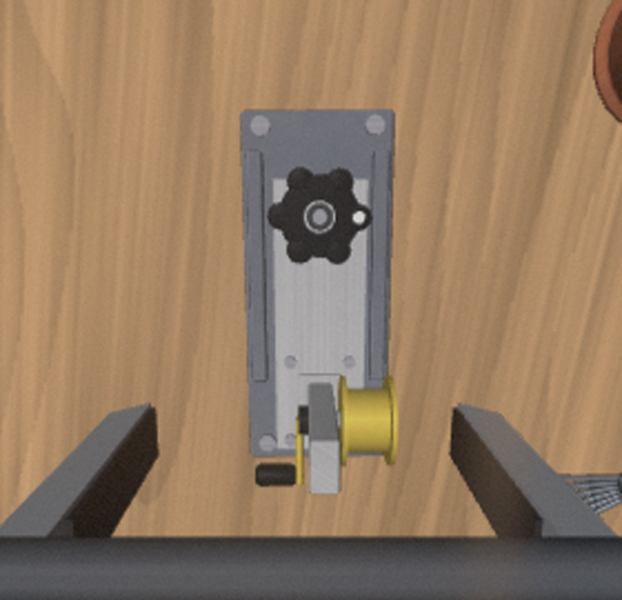

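The foot sits between the ribs under the knob. In the crop, the knob centre is at (320,216), the dot at (359,217) and the foot tips at row ~180.

```bash
python3 - <<'E'
from h import *
w=np.load("w4.npz"); f=w["frame"]; s=622/280
m=(f.max(2)<60).astype(np.uint8); sub=np.zeros_like(m); sub[95:155,235:295]=m[95:155,235:295]
cs=max(cv2.findContours(sub,cv2.RETR_EXTERNAL,cv2.CHAIN_APPROX_NONE)[0],key=cv2.contourArea)
(cx,cy),r=cv2.minEnclosingCircle(cs); print("knob px",cx,cy,r)
for z in(.061,.064): print("knob ctr",plane(w,cx,cy,z),"edge r",np.linalg.norm(plane(w,cx+r,cy,z)-plane(w,cx,cy,z)))
d=plane(w,359/s+120,217/s+30,.063)-plane(w,cx,cy,.063); print("dot angle",np.degrees(np.arctan2(d[1],d[0])),np.linalg.norm(d))
P=lambda u,v,z:plane(w,u/s+120,v/s+30,z)[:2]
A,B,C,D=P(241,110,.012),P(394,110,.012),P(250,456,.012),P(391,456,.012)
y=(A+B)/2-(C+D)/2; y/=np.linalg.norm(y); print("bed yaw",np.degrees(np.arctan2(y[1],y[0])),"stud",(A+B)/2-.065*y,(C+D)/2+.17*y)
T=(P(273,180,.02)+P(367,180,.02))/2; print("foot tips -> origin",T-.022*y, "pin",P(320,216,.07))
# lobe angles from contour
p=cs[:,0]-[cx,cy]; a=np.arctan2(-p[:,1],p[:,0]); rr=np.hypot(*p.T); print("6-fold phase img deg",np.degrees(np.angle((rr*np.exp(6j*a)).sum()))/6)
E
```

```text
knob px 263.5 126.5 23.162569046020508
knob ctr [0.48110804 0.16707606 0.061     ] edge r 0.029468216614845794
knob ctr [0.48102987 0.16709812 0.064     ] edge r 0.029216166918465333
dot angle 4.075454899608839 0.02298561986293366
bed yaw 98.58329667188295 stud [0.4823301  0.16542185] [0.48208029 0.16707688]
foot tips -> origin [0.48325496 0.16603305] pin [0.48167614 0.16635569]
6-fold phase img deg -0.7455975404554492
```

```bash
python3 -c "
from h import *
rows((.4815,.1668,.08),36,4)"
```

```text
t 10.57 at [0.4813 0.1005 0.2324] 7.69 j6 -0.0 F [ 0.5 -0.   0.4] grip 1.0 0.0
[np.float64(0.0164), np.float64(0.0023), np.float64(0.0381), np.float64(-0.1235)]
[np.float64(0.016), np.float64(0.0043), np.float64(0.0381), np.float64(-0.1235)]
[np.float64(0.0154), np.float64(0.0062), np.float64(0.0381), np.float64(-0.1235)]
[np.float64(0.0145), np.float64(0.0081), np.float64(0.0381), np.float64(-0.1235)]
```

Request:
arm_command(commands=[0.0165, 0.002, 0.03, -0.1235, 0, 0.016, 0.004, 0.03, -0.1235, 0, 0.0155, 0.006, 0.04, -0.1235, 0, 0.0145, 0.008, 0.04, -0.1235, 0, 0, 0, 0, 0, 0])

```text
clock: 11.2
tool_pos: [0.4791, 0.1672, 0.0906]
orientation: [-0.002, 0.454, 0.891, -0.002]
force: [0.3, -0.6, 0.2]
grip_width: 0.998
gripper_force: 0.0
```

```bash
python3 -c "
from h import *
rows((.4815,.1668,.036),36,2)"
```

```text
t 11.2 at [0.4791 0.1672 0.0906] 36.04 j6 -0.37 F [ 0.3 -0.6  0.2] grip 0.998 0.0
[np.float64(-0.0009), np.float64(0.0008), np.float64(0.0273), np.float64(0.0003)]
[np.float64(-0.0009), np.float64(0.0008), np.float64(0.0273), np.float64(0.0003)]
```

Request:
arm_command(commands=[-0.001, 0.001, 0.027, 0, 0, -0.001, 0.0005, 0.0275, 0, 0.2, 0, 0, 0, 0, 0.35, 0, 0, 0, 0, 0.42, 0, 0, 0, 0, 0.6], grip_force=8)

```text
clock: 11.82
tool_pos: [0.4836, 0.1667, 0.04]
orientation: [0.001, 0.454, 0.891, 0.001]
force: [-3.4, -2.5, 1.9]
grip_width: 0.611
gripper_force: 2.3
```

Request:
arm_command(commands=[0, 0, 0, 0, 0.6, 0, 0, 0, 0, 0.6, 0, 0, 0, 0, 0.6])

```text
clock: 12.2
tool_pos: [0.4818, 0.1657, 0.0392]
orientation: [-0.001, 0.454, 0.891, -0.002]
force: [-9.9, -9.7, 11.5]
grip_width: 0.561
gripper_force: 8.3
```

```bash
python3 -c "
from h import *
rows((.4815,.1668,.036),36,1); print(state()[0]['ft_torque'])"
```

```text
t 12.2 at [0.4818 0.1657 0.0392] 36.04 j6 -0.37 F [-9.9 -9.7 11.5] grip 0.561 8.3
[np.float64(0.0011), np.float64(0.0004), np.float64(0.0032), np.float64(0.0006)]
[-1.96767432  2.23828319  0.04806942]
```

Request:
arm_command(commands=[0, -0.001, -0.002, 0, 0.6, 0, 0, 0, 0, 0.6])

```text
clock: 12.45
tool_pos: [0.4816, 0.1656, 0.0409]
orientation: [-0.0, 0.454, 0.891, -0.001]
force: [-4.2, -4.7, -0.9]
grip_width: 0.558
gripper_force: 8.2
```

```bash
python3 -c "
from h import *
rows((.4815,.1668,.036),36,1); print(state()[0]['ft_torque'])"
```

```text
t 12.45 at [0.4816 0.1656 0.0409] 36.03 j6 -0.37 F [-4.2 -4.7 -0.9] grip 0.558 8.2
[np.float64(0.0011), np.float64(0.0007), np.float64(0.0049), np.float64(0.0004)]
[-0.96006412  0.72836464  0.05779403]
```

Request:
arm_command(commands=[0, -0.0007, 0.001, 0, 0.6, 0, 0, -0.0003, -0.12, 0.6, 0, 0, -0.0003, -0.12, 0.6])

```text
clock: 12.82
tool_pos: [0.4815, 0.1656, 0.0404]
orientation: [-0.0, 0.342, 0.94, -0.0]
force: [-0.8, -2.7, -0.5]
grip_width: 0.557
gripper_force: 8.0
```

```bash
python3 -c "
from h import *
rows((.4815,.1668,.036),36,1); print(state()[0]['ft_torque'])"
```

```text
t 12.82 at [0.4815 0.1656 0.0404] 50.0 j6 -0.61 F [-0.8 -2.7 -0.5] grip 0.557 8.0
[np.float64(0.0008), np.float64(0.001), np.float64(0.0044), np.float64(0.2443)]
[-0.50529655  0.40914374 -0.03535186]
```

Request:
arm_command(commands=[0, 0, 0.001, -0.06, 0.6, 0, 0, 0.0005, 0, 0.6])

```text
clock: 13.08
tool_pos: [0.4816, 0.1656, 0.0396]
orientation: [0.0, 0.315, 0.949, -0.0]
force: [-6.5, -4.4, 12.4]
grip_width: 0.554
gripper_force: 8.8
```

Request:
arm_command(commands=[0, 0, 0, -0.1, 0.6, 0, 0, 0, 0, 0.6])

```text
clock: 13.32
tool_pos: [0.4817, 0.1656, 0.0397]
orientation: [0.0, 0.267, 0.964, 0.0]
force: [-7.0, -4.0, 11.6]
grip_width: 0.558
gripper_force: 8.9
```

Request:
arm_command(commands=[0, 0, -0.0004, -0.1, 0.6, 0, 0, -0.0002, -0.1, 0.6])

```text
clock: 13.58
tool_pos: [0.4816, 0.1656, 0.0401]
orientation: [0.0, 0.169, 0.986, 0.0]
force: [-5.4, -2.8, 7.6]
grip_width: 0.553
gripper_force: 8.8
```

Request:
arm_command(commands=[0, 0, -0.0002, -0.1, 0.6, 0, 0, -0.0002, -0.1, 0.6])

```text
clock: 13.82
tool_pos: [0.4816, 0.1657, 0.0405]
orientation: [0.0, 0.069, 0.998, 0.0]
force: [-5.4, -2.4, 6.5]
grip_width: 0.556
gripper_force: 8.8
```

Request:
arm_command(commands=[0, 0, -0.0002, -0.1, 0.6, 0, 0, -0.0002, -0.1, 0.6])

```text
clock: 14.08
tool_pos: [0.4817, 0.1658, 0.0409]
orientation: [0.0, -0.031, 1.0, 0.0]
force: [-4.0, -1.4, 5.8]
grip_width: 0.557
gripper_force: 8.8
```

Request:
arm_command(commands=[0, 0, -0.0002, -0.1, 0.6, 0, 0, -0.0002, -0.1, 0.6])

```text
clock: 14.32
tool_pos: [0.4815, 0.1658, 0.0409]
orientation: [0.0, -0.13, 0.991, 0.0]
force: [-3.2, -1.3, 0.6]
grip_width: 0.557
gripper_force: 8.7
```

Request:
arm_command(commands=[0, 0, -0.0002, -0.1, 0.6, 0, 0, -0.0001, -0.05, 0.6])

```text
clock: 14.58
tool_pos: [0.4815, 0.1658, 0.041]
orientation: [0.0, -0.204, 0.979, 0.0]
force: [-3.1, -0.9, -0.3]
grip_width: 0.559
gripper_force: 8.6
```

Request:
arm_command(commands=[0, 0, -0.0002, -0.1, 0.6, 0, 0, -0.0001, -0.05, 0.6])

```text
clock: 14.82
tool_pos: [0.4815, 0.1659, 0.0413]
orientation: [0.0, -0.276, 0.961, 0.0]
force: [-2.4, -1.2, -1.0]
grip_width: 0.557
gripper_force: 8.6
```

Fz vanished at about 1.1 rad, so the thread edge is passed. Following the knob down.

Request:
arm_command(commands=[0, 0, 0.001, 0, 0.6, 0, 0, 0.001, 0, 0.6])

```text
clock: 15.08
tool_pos: [0.4815, 0.1658, 0.039]
orientation: [0.0, -0.275, 0.961, 0.0]
force: [-2.3, 1.0, -0.8]
grip_width: 0.56
gripper_force: 8.6
```

Request:
arm_command(commands=[0, 0, 0.001, 0, 0.6, 0, 0, 0.001, 0, 0.6])

```text
clock: 15.32
tool_pos: [0.4815, 0.1658, 0.0369]
orientation: [-0.0, -0.275, 0.961, 0.0]
force: [-3.5, 1.3, -0.5]
grip_width: 0.555
gripper_force: 8.5
```

Request:
arm_command(commands=[0, 0, 0.001, 0, 0.6, 0, 0, 0.0005, 0, 0.6])

```text
clock: 15.58
tool_pos: [0.4815, 0.1658, 0.0355]
orientation: [0.0, -0.275, 0.961, 0.0]
force: [-5.4, 1.9, 4.3]
grip_width: 0.553
gripper_force: 8.6
```

Request:
arm_command(commands=[0, 0, 0.001, 0, 0.6, 0, 0, 0.0005, 0, 0.6])

```text
clock: 15.82
tool_pos: [0.4818, 0.1659, 0.0348]
orientation: [0.0, -0.275, 0.961, 0.0]
force: [-8.2, 1.8, 12.2]
grip_width: 0.558
gripper_force: 8.8
```

Request:
arm_command(commands=[0, 0, 0, 0.1, 0.6, 0, 0, 0.0002, 0.15, 0.6, 0, 0, 0.0003, 0.15, 0.6])

```text
clock: 16.2
tool_pos: [0.4818, 0.1657, 0.034]
orientation: [0.0, -0.077, 0.997, -0.0]
force: [-5.8, -0.3, 6.3]
grip_width: 0.558
gripper_force: 8.7
```

Request:
arm_command(commands=[0, 0, 0.0003, 0.15, 0.6, 0, 0, 0.0003, 0.15, 0.6])

```text
clock: 16.45
tool_pos: [0.4817, 0.1656, 0.0333]
orientation: [0.0, 0.073, 0.997, -0.0]
force: [-5.4, -0.4, 6.1]
grip_width: 0.554
gripper_force: 8.7
```

```bash
python3 - <<'E'
from h import *
from plant import imaging
rows((.4815,.1668,.036),36,1); print(state()[0]['ft_torque'])
c=imaging.camera("side"); np.savez("s2.npz",**c)
D=np.load("side0.npz")
s=[]
for q in(D,c):
    u,v=map(int,proj(q,[.4818,.166,.045])); s.append(cv2.resize(q["frame"][v-30:v+30,u-40:u+40,::-1],(390,292),interpolation=cv2.INTER_CUBIC))
cv2.imwrite("pics/s2.png",np.hstack(s))
E
```

```text
t 16.45 at [0.4817 0.1656 0.0333] 81.6 j6 -1.16 F [-5.4 -0.4  6.1] grip 0.554 8.7
[np.float64(0.0004), np.float64(0.0011), np.float64(-0.0027), np.float64(0.7959)]
[-0.06276741  1.04408509  0.08404754]
```

Request:
arm_command(commands=[0, 0, 0.0003, 0.15, 0.6, 0, 0, 0.0003, 0.15, 0.6, 0, 0, 0.0003, 0.15, 0.6, 0, 0, 0.0004, 0.15, 0.6])

```text
clock: 17.0
tool_pos: [0.4816, 0.1654, 0.032]
orientation: [0.0, 0.365, 0.931, -0.0]
force: [-6.0, -1.8, 8.2]
grip_width: 0.558
gripper_force: 8.5
```

Request:
arm_command(commands=[0, 0, 0.0003, 0.15, 0.6, 0, 0, 0.0003, 0.15, 0.6, 0, 0, 0.0003, 0.15, 0.6, 0, 0, 0.0004, 0.15, 0.6])

```text
clock: 17.5
tool_pos: [0.4815, 0.1654, 0.0306]
orientation: [0.0, 0.624, 0.782, -0.0]
force: [-7.1, -1.3, 8.1]
grip_width: 0.554
gripper_force: 8.6
```

```bash
python3 - <<'E'
from h import *
rows((.4815,.1668,.036),36,1); print(state()[0]['ft_torque'])
E
```

```text
t 17.5 at [0.4815 0.1654 0.0306] 12.84 j6 0.04 F [-7.1 -1.3  8.1] grip 0.554 8.6
[np.float64(0.0013), np.float64(0.0003), np.float64(-0.0054), np.float64(-0.4042)]
[-0.33875876  1.36195061  0.11741702]
```

Request:
arm_command(commands=[0, 0, 0, 0, 0.6, 0, 0, 0.0002, 0.1, 0.6, 0, 0, 0.0002, 0.1, 0.6], grip_force=20)

```text
clock: 17.88
tool_pos: [0.4814, 0.1655, 0.0304]
orientation: [0.0, 0.698, 0.716, -0.0]
force: [-9.7, -1.5, 11.2]
grip_width: 0.553
gripper_force: 19.8
```

```bash
python3 - <<'E'
from h import *
rows((.4815,.1668,.036),36,1); print(state()[0]['ft_torque'])
E
```

```text
t 17.88 at [0.4814 0.1655 0.0304] 1.48 j6 0.23 F [-9.7 -1.5 11.2] grip 0.553 19.8
[np.float64(0.0013), np.float64(0.0002), np.float64(-0.0056), np.float64(-0.6025)]
[-0.43870905  1.82624333  0.04697376]
```

Request:
arm_command(commands=[0, 0, 0.0002, 0.1, 0.6, 0, 0, 0.0002, 0.1, 0.6])

```text
clock: 18.12
tool_pos: [0.4814, 0.1655, 0.0303]
orientation: [0.0, 0.766, 0.643, -0.0]
force: [-11.6, -2.2, 16.7]
grip_width: 0.552
gripper_force: 19.8
```

```bash
python3 - <<'E'
from h import *
rows((.4815,.1668,.036),36,1); print(state()[0]['ft_torque'])
E
```

```text
t 18.12 at [0.4814 0.1655 0.0303] -9.98 j6 0.43 F [-11.6  -2.2  16.7] grip 0.552 19.8
[np.float64(0.0013), np.float64(-0.0001), np.float64(-0.0057), np.float64(-0.8025)]
[-0.52096194  2.28702769  0.10311539]
```

Request:
arm_command(commands=[0, -0.0005, -0.001, 0, 0.6, 0, 0, 0, 0.1, 0.6, 0, 0, 0, 0, 0.6])

```text
clock: 18.5
tool_pos: [0.4812, 0.1655, 0.0305]
orientation: [0.0, 0.796, 0.605, -0.0]
force: [-1.9, -3.2, 1.1]
grip_width: 0.551
gripper_force: 19.8
```

```bash
python3 - <<'E'
from h import *
rows((.4815,.1668,.036),36,1); print(state()[0]['ft_torque'])
E
```

```text
t 18.5 at [0.4812 0.1655 0.0305] -15.49 j6 0.53 F [-1.9 -3.2  1.1] grip 0.551 19.8
[np.float64(0.0013), np.float64(-0.0), np.float64(-0.0055), np.float64(-0.8987)]
[-0.57474376  0.58133893  0.01252283]
```

Request:
arm_command(commands=[0, 0, 0, 0.1, 0.6, 0, 0, 0, 0, 0.6])

```text
clock: 18.75
tool_pos: [0.4811, 0.1655, 0.0305]
orientation: [0.0, 0.825, 0.566, -0.0]
force: [-3.4, -2.9, 1.3]
grip_width: 0.552
gripper_force: 19.7
```

```bash
python3 - <<'E'
from h import *
rows((.4815,.1668,.036),36,1); print(state()[0]['ft_torque'])
E
```

```text
t 18.75 at [0.4811 0.1655 0.0305] -21.12 j6 0.63 F [-3.4 -2.9  1.3] grip 0.552 19.7
[np.float64(0.0013), np.float64(-0.0001), np.float64(-0.0055), np.float64(-0.9969)]
[-0.74108306  0.56097773 -0.03826324]
```

Request:
arm_command(commands=[0, 0, 0, 0.1, 0.6, 0, 0, 0, 0, 0.6])

```text
clock: 19.0
tool_pos: [0.4811, 0.1656, 0.0305]
orientation: [0.0, 0.852, 0.524, -0.0]
force: [-1.0, -4.1, 1.3]
grip_width: 0.552
gripper_force: 19.7
```

```bash
python3 - <<'E'
from h import *
rows((.4815,.1668,.036),36,1); print(state()[0]['ft_torque'])
E
```

```text
t 19.0 at [0.4811 0.1656 0.0305] -26.8 j6 0.73 F [-1.  -4.1  1.3] grip 0.552 19.7
[np.float64(0.0013), np.float64(-0.0002), np.float64(-0.0055), np.float64(-1.096)]
[-0.85223974  0.47468831 -0.02491265]
```

Request:
arm_command(commands=[0, 0, 0, 0.1, 0.6, 0, 0, 0, 0, 0.6])

```text
clock: 19.25
tool_pos: [0.4811, 0.1656, 0.0304]
orientation: [0.0, 0.877, 0.481, -0.0]
force: [-2.1, -4.5, 1.2]
grip_width: 0.549
gripper_force: 19.7
```

```bash
python3 - <<'E'
from h import *
rows((.4815,.1668,.036),36,1); print(state()[0]['ft_torque'])
E
```

```text
t 19.25 at [0.4811 0.1656 0.0304] -32.5 j6 0.83 F [-2.1 -4.5  1.2] grip 0.549 19.7
[np.float64(0.0012), np.float64(-0.0003), np.float64(-0.0056), np.float64(-1.1955)]
[-0.96249788  0.44428008 -0.13273171]
```

```bash
python3 - <<'E'
from h import *
from plant import imaging
s=[]
for n in("side","scene"):
    c=imaging.camera(n); D=np.load(n+"0.npz")
    r=[]
    for q in(D,c):
        u,v=map(int,proj(q,[.4815,.166,.045])); r.append(cv2.resize(q["frame"][v-27:v+27,u-36:u+36,::-1],(400,300),interpolation=cv2.INTER_CUBIC))
    s.append(np.hstack(r))
cv2.imwrite("pics/s3.png",np.vstack(s))
E
```

```text
(no output)
```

View pics/s3.png

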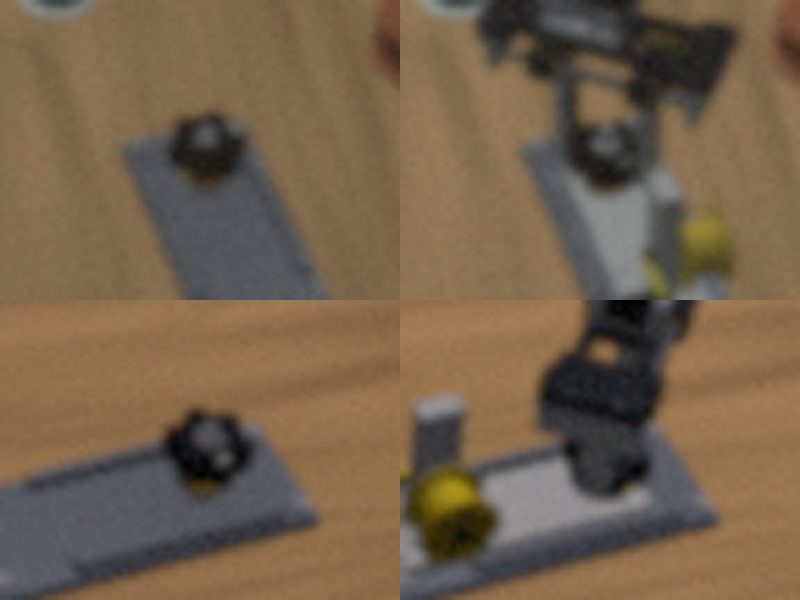

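The knob has come down close to the foot, compared with the left-hand before images. A little more tightening, watching the torque.

Request:
arm_command(commands=[0, 0, 0, 0.1, 0.6, 0, 0, 0, 0, 0.6])

```text
clock: 19.6
tool_pos: [0.4811, 0.1656, 0.0304]
orientation: [0.0, 0.9, 0.436, 0.0]
force: [-1.4, -4.8, 0.2]
grip_width: 0.55
gripper_force: 19.7
```

```bash
python3 - <<'E'
from h import *
rows((.4815,.1668,.036),36,1); s=state()[0];print(s['ft_torque'],s['joint_efforts'][5])
E
```

```text
t 19.6 at [0.4811 0.1656 0.0304] -38.29 j6 0.93 F [-1.4 -4.8  0.2] grip 0.55 19.7
[np.float64(0.0012), np.float64(-0.0004), np.float64(-0.0056), np.float64(-1.2965)]
[-1.16441688  0.26655185 -0.09397208] 0.872386023402214
```

Request:
arm_command(commands=[0, 0, 0, 0, 0.6, 0, 0, 0, 0, 0.6])

```text
clock: 19.85
tool_pos: [0.4811, 0.1656, 0.0304]
orientation: [0.0, 0.9, 0.437, -0.0]
force: [-1.1, -6.1, -0.1]
grip_width: 0.549
gripper_force: 19.7
```

```bash
python3 - <<'E'
from h import *
rows((.4815,.1668,.036),36,1); s=state()[0];print(s['ft_torque'],s['joint_efforts'][5])
E
```

```text
t 19.85 at [0.4811 0.1656 0.0304] -38.19 j6 0.93 F [-1.1 -6.1 -0.1] grip 0.549 19.7
[np.float64(0.0012), np.float64(-0.0004), np.float64(-0.0056), np.float64(-1.2949)]
[-1.0988534   0.2445008  -0.10823701] -0.07427995791658759
```

Request:
arm_command(commands=[0, 0, 0, 0.1, 0.6, 0, 0, 0, 0, 0.6])

```text
clock: 20.1
tool_pos: [0.481, 0.1656, 0.0303]
orientation: [0.0, 0.92, 0.391, -0.0]
force: [-1.9, -5.9, -1.7]
grip_width: 0.55
gripper_force: 19.8
```

```bash
python3 - <<'E'
from h import *
rows((.4815,.1668,.036),36,1); s=state()[0];print(s['ft_torque'],s['joint_efforts'][5])
E
```

```text
t 20.1 at [0.481  0.1656 0.0303] -43.97 j6 1.03 F [-1.9 -5.9 -1.7] grip 0.55 19.8
[np.float64(0.0012), np.float64(-0.0005), np.float64(-0.0057), np.float64(-1.3957)]
[-1.09047045  0.22149802 -0.13341482] 0.7619413174688816
```

Request:
arm_command(commands=[0, 0, 0, 0, 0.4, 0, 0, 0, 0, 0.2, 0, 0, 0, 0, 0, 0, 0, 0, 0, 0])

```text
clock: 20.6
tool_pos: [0.4811, 0.1659, 0.0305]
orientation: [-0.0, 0.921, 0.39, 0.0]
force: [0.1, -0.2, -0.1]
grip_width: 0.881
gripper_force: 0.0
```

Request:
arm_command(commands=[0, 0, -0.03, 0, 0, -0.01, 0, -0.05, 0, 0, -0.025, 0, -0.06, 0, 0, -0.03, 0, -0.06, 0, 0, 0, 0, 0, 0, 0])

```text
clock: 21.22
tool_pos: [0.4386, 0.1209, 0.2282]
orientation: [0.001, 0.921, 0.389, 0.004]
force: [-0.5, 0.8, -0.5]
grip_width: 1.004
gripper_force: 0.0
```

```bash
python3 - <<'E'
from h import *
from plant import imaging
c=imaging.camera("wrist"); c=imaging.camera("wrist"); np.savez("w5.npz",**c)
cv2.imwrite("pics/w5.png",cv2.resize(c["frame"][:,:,::-1],(800,600),interpolation=cv2.INTER_CUBIC))
rows((.4815,.1668,.036),36,1)
print(proj(c,[.4815,.1665,.052]))
E
```

```text
t 21.32 at [0.4379 0.1213 0.2241] -44.18 j6 0.96 F [ 0.8  0.1 -1.4] grip 1.001 0.0
[np.float64(0.0631), np.float64(-0.0004), np.float64(0.1881), np.float64(-1.3994)]
(np.float64(256.0617897116477), np.float64(129.3525409493396))
```

View pics/w5.png

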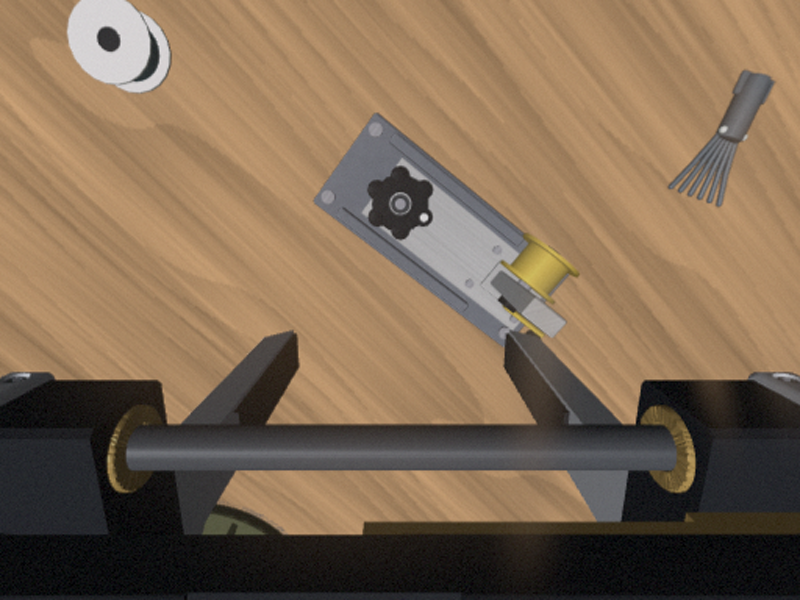

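The dot at (424,217) about the knob centre (400,203) gives −74° world. The knob stayed where I turned it, about 0.6 rad past meeting the foot. The foot is straight in the bed, so I'm handing in.

```bash
python3 -c "
from plant import arm
print(arm.finish_job())"
```

```text
the job is handed in; nothing more can be done
None
```

I handed the job in at about 21 s with the winder's foot home against the stud, the knob clicked into the thread backwards, then turned clockwise to an estimated 0.6 rad past meeting the foot; I could not measure the clamp force, and the hand-in gave no verdict.

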